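Close the puncture-repair case by tucking its flap under the lip

TASK

Shut the blue puncture-repair case with the fingertips, pushing only on the outer face of its sprung orange flap and never pinching it: fold the flap over, press it flat and push it along towards the white lip until its free edge is tucked all the way under the lip, so that the flap stays shut when you let go and draw back. Do not pick anything up, and leave the headlamp, tire levers, seat clamp and dish of bolts where they lie.

Things in the scene. Friction and masses are not known exactly. Their poses are not given: they have to be found in the camera images.
- case: blue open-topped plastic repair case, 124 mm long (x) by 110 wide (y), fixed to the table. Origin: centre of its underside, on the table. Its x axis points from the hinge end towards the lip end, z up. Side walls 34 mm high, 12 mm thick; the hinge-end wall is 26 mm high; patches and a spoke key lie fixed on its floor, below 15 mm. The flap's hinge axis runs along y at x = -50 mm (flap not yet pushed along), z = 36 mm; a 7 mm thick steel pin lies there.
- lip_mid (a point): middle of the lower front edge of the white retaining lip, 35 mm from the case origin along the case x axis and 41.5 mm above the table. The lip is a rigid fixed bar across the whole 110 mm width, 5 mm thick (its top is 46.5 mm above the table), 16 mm deep (x 35 to 51 mm of the case); the pocket below it is closed behind at x = 51 mm. Its axes are those of the case.
- flap_edge (a point): middle of the flap's free edge, on its outer face (the face that is on top when folded over). The flap is an orange plate 3 mm thick and 80 mm wide, reaching from 4 mm to 80 mm from the hinge axis, its mid-plane through the hinge axis. On its outer face a black push rib stands 6 mm high, 4 mm thick and 60 mm wide, across the flap from 56 to 60 mm from the hinge axis. The x axis of this point points from the hinge to the free edge, its z axis out of the outer face.
- flap (a joint): flap angle in rad: 0 = lying flat (outer face 37.5 mm above the table), 1.57 = standing upright, more = leaning back away from the lip; range -0.06 (free edge 5 mm below flat) to 2.1. A weak spring (0.03 N m/rad, rest angle 1.7, 0.05 N m when flat, hinge friction 0.012 N m) lifts it again when let go; once tucked it rests up against the lip's underside at about 0.05. If its edge lies on top of the lip instead it reads over 0.11.
- flap_slide (a joint): how far the whole flap with its hinge pin has been pushed along the case towards the lip, in m: 0 (start, up to 0.002) to 0.016 (stop). Stiff: 3.5 N of friction, no spring, can also be pulled back. With the flap flat and at 0 its free edge stands 5 mm short of the lip; at 0.016 it reaches 11 mm under it. Contact with the lip is solid: an edge that is too high butts against it.
- flap_liner: orange liner on the flap's inner face (the face towards the lip and the inside of the case), 68 x 74 mm, 1.5 mm thick, on top of the flap's own 3 mm; it begins 8 mm from the hinge axis and ends 4 mm short of the free edge. Must not be touched: nothing need reach the inner face. Origin on the hinge axis, moves with the flap, same axes as flap_edge.
- headlamp: bystander: loose green plastic bicycle headlamp, 50 x 46 x 48 mm; origin at the centre of its underside
- levers: bystander: set of three white plastic tire levers held side by side in a grey clip, 112 x 62 x 11 mm, length along x; origin on the underside near its centre
- seat_clamp: bystander: loose chrome ring clamp, 40 mm across, 14 mm high, with a bolt lug on its +x side; origin at the centre of the ring's underside
- dish: bystander: glass dish with bolts, 90 mm across at the rim, 30 mm high; origin at the centre of its underside
There are look-alikes about, which are no part of the job. Of the things shaped like the case, the blue one is meant.

How it is judged:
By the outcome, as a careful person would: the job done as asked, in the order asked, and still so for the second after the job is handed in, with the robot touching nothing.
It also fails if it takes over 38 s, if anything falls off the work surface, if the arm or the gripper's body presses on something with over 40 N, if the wrist force passes 120 N, or if a joint passes its speed limit or range.

ROBOT

A 6-joint arm with a two-finger parallel gripper is mounted at the origin on the work surface. World frame = base frame: x ahead of the robot, y to its left, z up, the work surface at z = 0. Lengths are in m, angles in rad, forces in N, time in s.
With the tool pointing down it reaches from about 0.275 to 0.725 m from the base axis. Payload 15.9 kg.
Tool frame: the origin (TCP) lies on the centre line of the jaws, within the pads' length; the fingertips stand env.finger_overhang ahead of it and the grasp point (between the pads) lies 3 mm ahead of it (env.finger_overhang is the distance from the TCP to the fingertips, in m); y points along the fingers, x is the direction in which the jaws open and shut, and the axes are right-handed (so a half turn about y gives the same grasp; the last joint's range is limited). The gripper opens to 85 mm and grips with 20 to 120 N. Pads are 22 mm wide; open, the fingers measure 114 mm over their backs; the gripper's body (76 mm by 85 mm) begins 54 mm behind the grasp point. The pads swing forward as they close: fully open they stand 13 mm farther back than shut.
Start: joints at [1.253, 0.213, -0.034, 1.323, 0, 1.571], TCP at [0.156, 0.475, 0.218] pointing down, gripper open.
Joint ranges: [-2.98, 2.98], [-0.74, 1.72], [-1.14, 1.35], [-2.1, 2.04], [-1.57, 1.44], [-3.14, 3.14]. Speed limits (rad/s): [1.89, 1.89, 2.39, 2.57, 3.14, 3.14].

INTERFACE

Orientations are given as a rotation vector (axis times angle).
In Python, from workcell import env, cams gives the robot as it stands. The module is installed in compiled form; this text tells all that it offers.
- The arm moves only by the tool move_arm, never from a script. Its argument "commands" is a list of rows, each an object with "travel": the shift along the tool's x, y, z in m, a list of three; "rot": the turn, a rotation vector about the tool's x, y, z in degrees, a list of three; "fingers": the finger opening in m, from 0 to 0.0854. In form: [{"travel": [x, y, z], "rot": [ax, ay, az], "fingers": fingers}, ...]. A call has 1 to 12 rows; each row is the pose to reach, as a shift and turn from the pose commanded when the call began, along the tool's axes at that moment; what a row does not reach only later rows make up. A row lasts 1/10 s, in which the tool goes at most 50 mm and 8.59 degrees, less where a joint would pass 70% of its speed; a pose out of reach is approached as far as the arm can. A call with a gripper value outside its range is refused whole. The fingers move at their own pace and stop on an object; "grip_force" is the grip in N (left out, the last holds). Time passes only in rows, so rows that repeat a pose let the fingers close. It gives the time, the measured TCP pose, the force and the opening at its end, in the units of the state.
- env.sense(): the state, without advancing time (a new reading comes with each control period).
- cams.read_camera(name): name is "scene" or "top" or "wrist"; returns (picture, depth): 384x512x3 uint8, blue, green, red; 384x512 float32, m along the optical axis (not along the pixel's ray), 0 where there is no reading.
- cams.get_calibration(name): a dict with "fov_y" (degrees; the focal length in pixels is half the picture's height over the tangent of half this angle, whatever the lens; pixels are square), "cx", "cy" (the principal point, pixels), "xyz" and "attitude" of the camera in the world; the wrist camera has in their place "tool_from_camera" (4x4, takes a point from camera to tool coordinates, whose origin is the TCP and whose axes are the tool frame's). Camera axes: x right, y down, z forward; pixel columns grow to the right and rows downward; lengths in m; the calibration is good to about 2 mm. A picture is of the moment at which its call begins: read the wrist's pose just before it. get_calibration takes no time and is no camera call.
- env.sign_off(): hands the job in, once; it reports no verdict.
The state is a dict: "clock": time; "q": joint angles; "qd": joint speeds; "joint_torque": joint torques, N m; "ee_pos": TCP position; "orientation": TCP orientation; "wrist_force": force on the tool from outside, world axes, zero at the start; "moment": the same for the moment, N m; "opening": opening from 0.0 (shut) to 1.0 (fully open).
Only numpy, scipy, OpenCV 4.12 (cv2) and the standard library are available. Lean on these libraries where they do the work, as an engineer would, in place of code of your own. Each camera call takes 0.05 s, during which the arm holds its last target. There are 200 camera calls.

## Working session

There is one attempt and no reset: what is moved stays moved. The work goes in short steps, Python scripts to look and compute and a tool call to move; the robot and the scene stay as the last step left them, time stands still between calls to the robot, and variables do not carry over. Pictures are saved under pics/ and viewed, about 8 in all and at most 12, crops included, and the job is handed in when it is done.

Besides the shell and the picture viewer there is one more tool, called as name(argument=value, ...) on one line, values as JSON. move_arm: Moves the arm, as the interface text tells. Its arguments: {"type":"object","properties":{"commands":{"type":"array","items":{"type":"object","properties":{"travel":{"type":"array","items":{"type":"number"}},"rot":{"type":"array","items":{"type":"number"}},"fingers":{"type":"number"}}}},"grip_force":{"type":"number"}},"required":["commands"]}

```bash
mkdir -p pics; cat > h.py <<'E'
import numpy as np, cv2
from scipy.spatial.transform import Rotation as R
from workcell import env, cams
def shot(name):
    s=env.sense(); im,d=cams.read_camera(name); c=cams.get_calibration(name)
    return s,im,d,c
def toworld(s,c,u,v,z):
    f=192/np.tan(np.radians(c['fov_y'])/2)
    p=np.array([(u-c['cx'])/f*z,(v-c['cy'])/f*z,z])
    if 'tool_from_camera' in c:
        T=np.array(c['tool_from_camera']); p=T[:3,:3]@p+T[:3,3]
        return R.from_rotvec(s['orientation']).apply(p)+s['ee_pos']
    a=np.array(c['attitude']); r=R.from_matrix(a) if a.shape==(3,3) else R.from_rotvec(a)
    return r.apply(p)+c['xyz']
E
python3 - <<'E'
from h import *
print(env.sense(), env.finger_overhang)
for n in ['scene','top']:
    s,im,d,c=shot(n); print(n,c); np.savez('pics/%s0.npz'%n,im=im,d=d)
    cv2.imwrite('pics/%s0.png'%n,cv2.resize(im,(800,600),interpolation=cv2.INTER_CUBIC))
E
```

```text
{'clock': 0.0, 'q': array([ 1.25297686e+00,  2.13381117e-01, -3.50476363e-02,  1.32348356e+00,
        4.09395097e-05,  1.57080037e+00]), 'qd': array([-0.00114017,  0.00307986, -0.00113754, -0.00088394,  0.00045122,
        0.00217592]), 'joint_torque': array([-4.39034571e-03, -6.86165142e+01,  4.87119806e+01,  1.78735860e-02,
       -4.01085827e-04, -2.48784460e-05]), 'ee_pos': array([0.15612763, 0.47463682, 0.21700824]), 'orientation': array([-1.34359389, -0.97128005,  0.9728187 ]), 'wrist_force': array([-0.15387999,  0.25513273, -0.94780067]), 'moment': array([-0.04358601, -0.07329912,  0.03448192]), 'opening': 1.0028944324883606} 0.022
scene {'fov_y': 57.049850435284206, 'cx': 261.64804552447345, 'cy': 192.93376691906113, 'xyz': array([0.87078602, 0.09293898, 0.64245082]), 'attitude': array([-1.8942763 , -1.91680338,  0.54011363])}
top {'fov_y': 52.45620710690494, 'cx': 263.0100164574631, 'cy': 187.51896590504896, 'xyz': array([0.47564559, 0.08765028, 0.9621714 ]), 'attitude': array([-2.15996796,  2.20995103, -0.02602084])}
```

View pics/scene0.png

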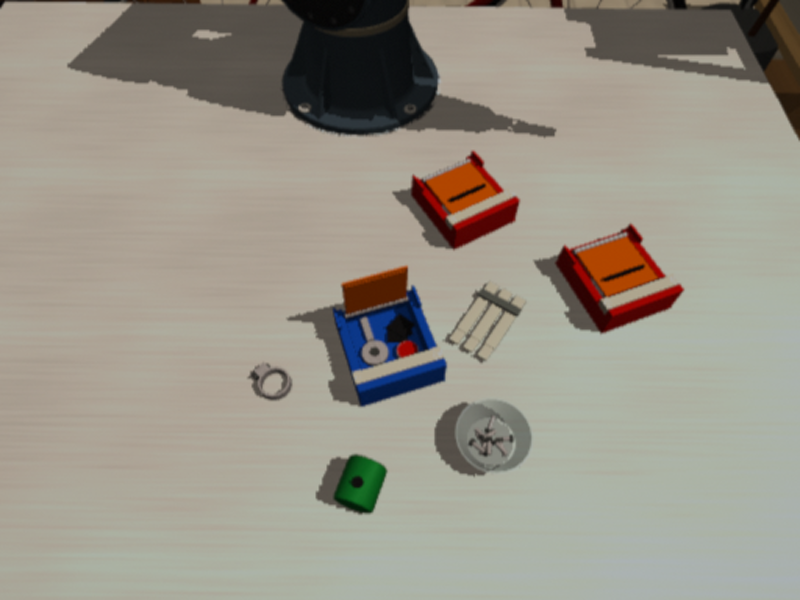

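View pics/top0.png

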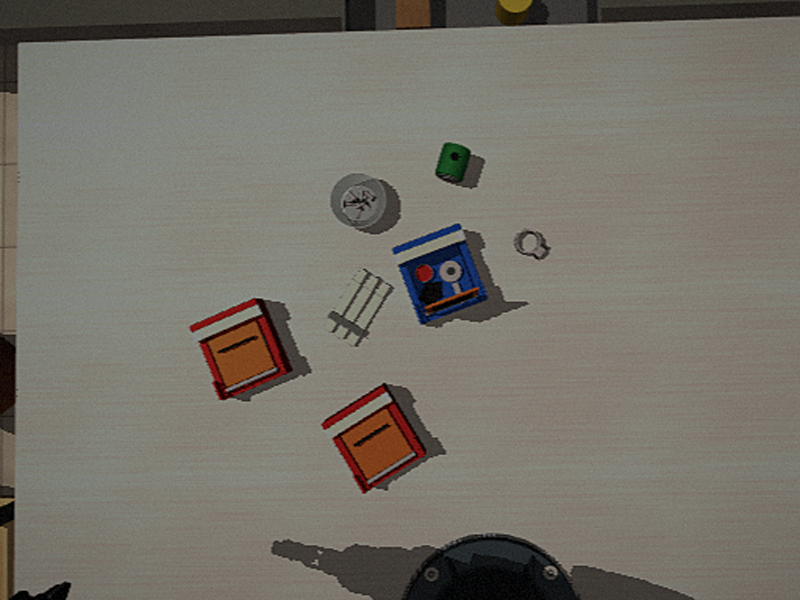

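The scene picture shows the blue case at about (390,345), its lip nearest the camera. In the top picture it is at (441,275), with the lip at (430,245) on the side away from the robot and the flap upright at (452,303). I'll enlarge the top crop and measure.

```bash
python3 - <<'E'
from h import *
z=np.load('pics/top0.npz'); im,d=z['im'],z['d']; c=cams.get_calibration('top')
x0,y0=240,135; cr=im[y0:y0+85,x0:x0+100]; cv2.imwrite('pics/topcrop.png',cv2.resize(cr,None,fx=7,fy=7,interpolation=cv2.INTER_NEAREST))
hsv=cv2.cvtColor(im,cv2.COLOR_BGR2HSV)
def pts(m): 
    v,u=np.nonzero(m); return np.array([toworld(None,c,a,b,d[b,a]) for a,b in zip(u,v)])
reg=np.zeros(d.shape,bool); reg[y0:y0+85,x0:x0+100]=1
blue=reg&(abs(hsv[...,0].astype(int)-112)<14)&(hsv[...,1]>140)&(hsv[...,2]>50)&(d>0)
P=pts(blue); P=P[P[:,2]>0.02]; r=cv2.minAreaRect((P[:,:2]*1000).astype(np.float32)); print('blue',r,len(P))
org=reg&(hsv[...,0]>3)&(hsv[...,0]<20)&(hsv[...,1]>150)&(d>0)
P=pts(org); P=P[P[:,2]>0.04]; r=cv2.minAreaRect((P[:,:2]*1000).astype(np.float32)); print('orange',r,P.mean(0),P[:,2].max(),len(P))
np.save('pics/org.npy',P)
E
```

```text
blue ((549.4910888671875, 65.77635192871094), (122.85531616210938, 108.10352325439453), 19.413965225219727) 549
orange ((506.4385070800781, 49.90181350708008), (11.095453262329102, 78.93014526367188), 19.263151168823242) [0.5082638  0.05024702 0.10527814] 0.1197952684043444 112
```

View pics/topcrop.png

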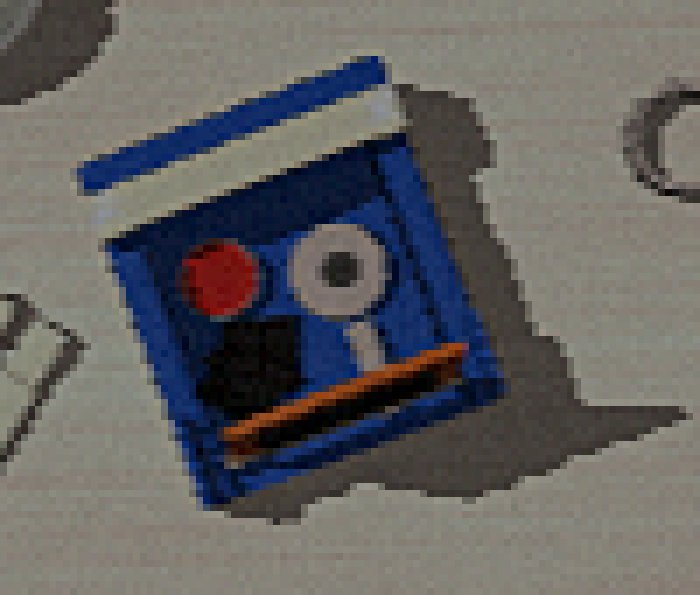

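The crop shows the blue case with its lip at crop (245,160), the flap's top edge at (345,400) and the red and white patches inside. The measured outline is 123 x 108 mm against 124 x 110 given, with yaw 19.4°. The flap stands nearly upright at about case x = -46. Now the approach pose.

```bash
cat >> h.py <<'E'
import json,os
O=np.array([.5495,.0658,0]); yaw=np.radians(19.35)
cx=np.array([np.cos(yaw),np.sin(yaw),0]); cy=np.array([-np.sin(yaw),np.cos(yaw),0]); ez=np.array([0,0,1.])
def pose(x,z,phi,sgn,y=0.):   # front-bottom corner of shut fingers at case (x,y,z), mm; phi deg below horizontal
    p=np.radians(phi); a=np.cos(p)*cx-np.sin(p)*ez; n=np.sin(p)*cx+np.cos(p)*ez
    C=O+cx*x/1e3+cy*y/1e3+ez*z/1e3
    X=sgn*cy; return C-.022*a-.011*n, R.from_matrix(np.c_[X,a,np.cross(X,a)])
def rel(p0,r0,p,r): return r0.inv().apply(p-p0).round(4),np.degrees((r0.inv()*r).as_rotvec()).round(1)
def corner(s,sgn=None):  # measured corner in case mm, phi
    r=R.from_rotvec(s['orientation']); a=r.apply([0,1,0]); phi=np.degrees(np.arctan2(-a[2],a@cx)); p=np.radians(phi)
    C=s['ee_pos']+.022*a+.011*(np.sin(p)*cx+np.cos(p)*ez)-O
    return np.round([C@cx*1e3,C@cy*1e3,C[2]*1e3,phi],1)
E
python3 - <<'E'
from h import *
s=env.sense(); r0=R.from_rotvec(s['orientation']); print(r0.as_matrix().round(3))
p0=np.array([.156,.475,.218])
for sg in(1,-1):
    p,r=pose(-95,120,65,sg); print(sg,p.round(4),*rel(p0,r0,p,r))
P=np.load('pics/org.npy'); Q=np.c_[(P-O)@cx,(P-O)@cy,P[:,2]]*1e3
for lo in range(40,125,10):
    m=(Q[:,2]>=lo)&(Q[:,2]<lo+10)
    if m.any(): print(lo,m.sum(),Q[m].mean(0).round(1))
E
```

```text
[[ 0.312 -0.    -0.95 ]
 [ 0.95  -0.001  0.312]
 [-0.001 -1.     0.   ]]
1 [0.4417 0.0279 0.1353] [-0.3353  0.083  -0.4111] [-24.1 -36.9  -8.2]
-1 [0.4417 0.0279 0.1353] [-0.3353  0.083  -0.4111] [ 10.6 139.6 -31. ]
40 2 [-49.6  -1.7  49.4]
50 2 [-49.  -3.  56.]
60 2 [-48.3  -0.3  65.8]
70 2 [-47.7   2.2  73.7]
80 2 [-46.9  -1.1  83.6]
90 18 [-47.1  -6.4  95.1]
100 22 [-43.1  -5.2 107. ]
110 62 [-42.9   2.  114. ]
```

move_arm(commands=[{"travel": [-0.3353, 0.02, -0.4111], "rot": [-24.1, -36.9, -8.2], "fingers": 0}, {"travel": [-0.3353, 0.02, -0.4111], "rot": [-24.1, -36.9, -8.2], "fingers": 0}, {"travel": [-0.3353, 0.02, -0.4111], "rot": [-24.1, -36.9, -8.2], "fingers": 0}, {"travel": [-0.3353, 0.02, -0.4111], "rot": [-24.1, -36.9, -8.2], "fingers": 0}, {"travel": [-0.3353, 0.02, -0.4111], "rot": [-24.1, -36.9, -8.2], "fingers": 0}, {"travel": [-0.3353, 0.02, -0.4111], "rot": [-24.1, -36.9, -8.2], "fingers": 0}, {"travel": [-0.3353, 0.02, -0.4111], "rot": [-24.1, -36.9, -8.2], "fingers": 0}, {"travel": [-0.3353, 0.02, -0.4111], "rot": [-24.1, -36.9, -8.2], "fingers": 0}, {"travel": [-0.3353, 0.02, -0.4111], "rot": [-24.1, -36.9, -8.2], "fingers": 0}, {"travel": [-0.3353, 0.02, -0.4111], "rot": [-24.1, -36.9, -8.2], "fingers": 0}, {"travel": [-0.3353, 0.02, -0.4111], "rot": [-24.1, -36.9, -8.2], "fingers": 0}, {"travel": [-0.3353, 0.02, -0.4111], "rot": [-24.1, -36.9, -8.2], "fingers": 0}], grip_force=30)

```text
clock: 1.3
ee_pos: [0.4271, 0.0525, 0.1986]
orientation: [-1.288, -1.817, 1.157]
wrist_force: [1.7, 1.3, 0.4]
opening: 0.004
```

```bash
python3 - <<'E'
from h import *
s,im,d,c=shot('wrist'); s=env.sense()
print(s['ee_pos'],corner(s),s['q'].round(3)); p,r=pose(-95,100,65,1)
print(rel(s['ee_pos'],R.from_rotvec(s['orientation']),p,r),s['wrist_force'])
cv2.imwrite('pics/w1.png',im)
E
```

```text
[0.42989982 0.04700496 0.19849062] [-99.8  21.8 183.2  65. ] [ 0.008 -0.311 -0.684  0.781  0.133 -0.296]
(array([-0.0217,  0.0775,  0.0307]), array([ 0. , -0.3, -0.3])) [-2.1655212  -0.89956639 -0.71065647]
```

View pics/w1.png

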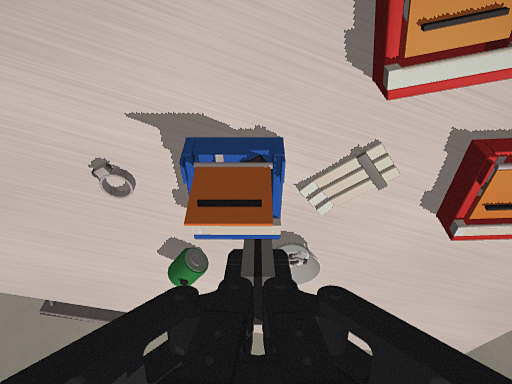

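The wrist view shows the shut fingers at about (258,260), aligned with the case. The flap's outer face with its rib is at (230,200). I'll let the arm settle to learn the commanded pose.

move_arm(commands=[{"travel": [0, 0, 0], "rot": [0, 0, 0], "fingers": 0}, {"travel": [0, 0, 0], "rot": [0, 0, 0], "fingers": 0}, {"travel": [0, 0, 0], "rot": [0, 0, 0], "fingers": 0}])

```text
clock: 1.65
ee_pos: [0.4263, 0.055, 0.1983]
orientation: [-1.286, -1.817, 1.158]
wrist_force: [-0.2, -0.1, -0.4]
opening: 0.002
```

```bash
python3 - <<'E'
from h import *
s=env.sense()
print(s['ee_pos'],corner(s),s['wrist_force'],s['qd'].round(3)); p,r=pose(-95,88,60,1)
print(rel(s['ee_pos'],R.from_rotvec(s['orientation']),p,r))
E
```

```text
[0.42625552 0.05501236 0.19832809] [-100.6   30.7  183.    65.1] [-0.18522243 -0.0519187  -0.44883625] [ 0.012 -0.005  0.002 -0.001  0.002 -0.002]
(array([-0.0307,  0.0895,  0.0369]), array([-5.1,  0. ,  0.1]))
```

move_arm(commands=[{"travel": [-0.0307, 0.03, 0.0369], "rot": [-5, 0, 0], "fingers": 0}, {"travel": [-0.0307, 0.06, 0.0369], "rot": [-5, 0, 0], "fingers": 0}, {"travel": [-0.0307, 0.0895, 0.0369], "rot": [-5, 0, 0], "fingers": 0}, {"travel": [-0.0307, 0.0895, 0.0369], "rot": [-5, 0, 0], "fingers": 0}, {"travel": [-0.0307, 0.0895, 0.0369], "rot": [-5, 0, 0], "fingers": 0}, {"travel": [-0.0307, 0.0895, 0.0369], "rot": [-5, 0, 0], "fingers": 0}, {"travel": [-0.0307, 0.0895, 0.0369], "rot": [-5, 0, 0], "fingers": 0}, {"travel": [-0.0307, 0.0895, 0.0369], "rot": [-5, 0, 0], "fingers": 0}])

```text
clock: 2.45
ee_pos: [0.4415, 0.0266, 0.1028]
orientation: [-1.337, -1.886, 1.088]
wrist_force: [0.1, -0.3, -0.0]
opening: -0.003
```

```bash
cat >> h.py <<'E'
def arc(ths,phis,r=46,hx=-50):
    s=env.sense(); p0,r0=s['ee_pos'],R.from_rotvec(s['orientation'])
    print(s['clock'],corner(s),s['wrist_force'].round(1))
    for t,f in zip(ths,phis):
        x=hx+r*np.cos(t)-1.5*np.sin(t); z=36+r*np.sin(t)+1.5*np.cos(t)
        print(round(t,2),f,np.round([x,z],1),*rel(p0,r0,*pose(x,z,f,1)))
E
python3 - <<'E'
from h import *
arc(np.arange(1.6,.3,-.14),[60]*5+[63,67,71,75,80])
E
```

```text
2.45 [-94.4  -1.2  89.3  60. ] [ 0.1 -0.3 -0. ]
1.6 60 [-52.8  81.9] [ 0.0012  0.0271 -0.0323] [ 0. -0. -0.]
1.46 60 [-46.4  81.9] [ 0.0012  0.0304 -0.0378] [ 0. -0. -0.]
1.32 60 [-40.   80.9] [ 0.0012  0.0344 -0.0429] [ 0. -0. -0.]
1.18 60 [-33.9  79.1] [ 0.0012  0.0391 -0.0473] [ 0. -0. -0.]
1.04 60 [-28.   76.4] [ 0.0012  0.0443 -0.051 ] [ 0. -0. -0.]
0.9 63 [-22.6  73. ] [ 0.0012  0.0495 -0.0551] [ 3. -0. -0.]
0.76 67 [-17.7  68.8] [ 0.0012  0.055  -0.0589] [ 7. -0. -0.]
0.62 71 [-13.4  63.9] [ 0.0012  0.0607 -0.0618] [11. -0. -0.]
0.48 75 [-9.9 58.6] [ 0.0012  0.0668 -0.0638] [15. -0. -0.]
0.34 80 [-7.1 52.8] [ 0.0012  0.0729 -0.0654] [20. -0. -0.]
```

move_arm(commands=[{"travel": [0.0012, 0.014, -0.016], "rot": [0, 0, 0], "fingers": 0}, {"travel": [0.0012, 0.0271, -0.0323], "rot": [0, 0, 0], "fingers": 0}, {"travel": [0.0012, 0.0304, -0.0378], "rot": [0, 0, 0], "fingers": 0}, {"travel": [0.0012, 0.0344, -0.0429], "rot": [0, 0, 0], "fingers": 0}, {"travel": [0.0012, 0.0391, -0.0473], "rot": [0, 0, 0], "fingers": 0}, {"travel": [0.0012, 0.0443, -0.051], "rot": [0, 0, 0], "fingers": 0}, {"travel": [0.0012, 0.0495, -0.0551], "rot": [3, 0, 0], "fingers": 0}, {"travel": [0.0012, 0.055, -0.0589], "rot": [7, 0, 0], "fingers": 0}, {"travel": [0.0012, 0.0607, -0.0618], "rot": [11, 0, 0], "fingers": 0}, {"travel": [0.0012, 0.0607, -0.0618], "rot": [11, 0, 0], "fingers": 0}, {"travel": [0.0012, 0.0607, -0.0618], "rot": [11, 0, 0], "fingers": 0}])

```text
clock: 3.55
ee_pos: [0.5205, 0.0555, 0.0803]
orientation: [-1.229, -1.733, 1.234]
wrist_force: [2.3, 0.5, 7.0]
opening: 0.0
```

```bash
python3 - <<'E'
from h import *
arc([.48,.36,.24,.14,.07,0.0],[76,81,86,90,90,90])
ims=[]
for n in ['wrist','scene']:
    s,im,d,c=shot(n)
    ims.append(cv2.resize(im[60:260,140:380] if n=='wrist' else im[140:280,180:320],(400,400*200//240) if n=='wrist' else (400,400)))
h=max(i.shape[0] for i in ims); cv2.imwrite('pics/c2.png',np.hstack([cv2.copyMakeBorder(i,0,h-i.shape[0],0,0,0) for i in ims]))
E
```

```text
3.55 [-13.2  -0.1  63.1  70.9] [2.3 0.5 7. ]
0.48 76 [-9.9 58.6] [ 0.0001  0.0044 -0.0036] [ 5.1 -0.   0. ]
0.36 81 [-7.5 53.6] [ 0.0001  0.0092 -0.0063] [10.1 -0.   0. ]
0.24 86 [-5.7 48.4] [ 0.0001  0.0142 -0.0084] [15.1 -0.   0. ]
0.14 90 [-4.7 43.9] [ 0.0001  0.0185 -0.0096] [19.1 -0.   0. ]
0.07 90 [-4.2 40.7] [ 0.0001  0.0217 -0.009 ] [19.1 -0.   0. ]
0.0 90 [-4.  37.5] [ 0.0001  0.0248 -0.0081] [19.1 -0.   0. ]
```

View pics/c2.png

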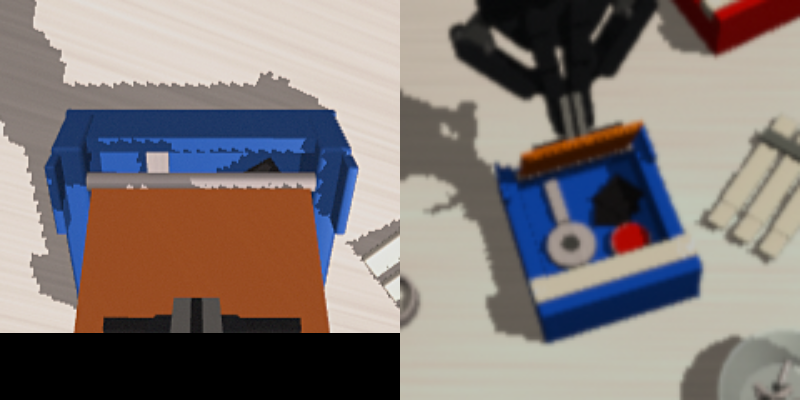

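The left half (wrist) shows the fingertips at (195,315), just on the hinge side of the rib. The right half (scene) shows the flap leaning forward about 45°. Checking the static force before continuing.

```bash
python3 - <<'E'
from h import *
s=env.sense(); print(s['clock'],s['wrist_force'].round(2),s['moment'].round(3),s['qd'].round(3))
arc([.48,.36,.24,.14,.07,0.0],[76,81,86,90,90,90])
# rough flap angle from wrist depth, outer-face pixels
s,im,d,c=shot('wrist'); hsv=cv2.cvtColor(im,cv2.COLOR_BGR2HSV)
m=(hsv[...,0]>3)&(hsv[...,0]<20)&(hsv[...,1]>150)&(d>0); m[:, :150]=0; m[:,370:]=0
v,u=np.nonzero(m); P=np.array([toworld(s,c,a,b,d[b,a]) for a,b in zip(u,v)])
Q=np.c_[(P-O)@cx,(P-O)@cy,P[:,2]]*1e3
k=(Q[:,2]>37)&(abs(Q[:,1])<42); Q=Q[k]; f=np.polyfit(Q[:,0],Q[:,2],1); print(np.arctan(f[0]),'z at hinge',np.polyval(f,-50),Q.min(0),Q.max(0),len(Q))
E
```

```text
3.65 [0.49 0.89 7.46] [ 0.175 -0.469 -0.089] [-0.002 -0.009 -0.007 -0.002  0.001 -0.   ]
3.65 [-13.7  -0.2  63.3  70.9] [0.5 0.9 7.5]
0.48 76 [-9.9 58.6] [ 0.0002  0.0048 -0.004 ] [ 5.1 -0.1 -0. ]
0.36 81 [-7.5 53.6] [ 0.0002  0.0096 -0.0067] [10.1 -0.1 -0. ]
0.24 86 [-5.7 48.4] [ 0.0002  0.0146 -0.0088] [15.1 -0.1 -0. ]
0.14 90 [-4.7 43.9] [ 0.0002  0.0189 -0.01  ] [19.1 -0.1 -0. ]
0.07 90 [-4.2 40.7] [ 0.0002  0.022  -0.0094] [19.1 -0.1 -0. ]
0.0 90 [-4.  37.5] [ 0.0002  0.0251 -0.0085] [19.1 -0.1 -0. ]
1.1696579246893277 z at hinge 41.591065183353805 [-62.1535317  -38.96946573  39.6444453 ] [-21.38259838  41.45136697 135.40536123] 13215
```

```bash
python3 - <<'E'
from h import *
s,im,d,c=shot('wrist'); hsv=cv2.cvtColor(im,cv2.COLOR_BGR2HSV)
m=(hsv[...,0]>3)&(hsv[...,0]<20)&(hsv[...,1]>150)&(d>0)
v,u=np.nonzero(m); P=np.array([toworld(s,c,a,b,d[b,a]) for a,b in zip(u,v)])
Q=np.c_[(P-O)@cx,(P-O)@cy,P[:,2]]*1e3
k=(abs(Q[:,1])<42)&(Q[:,0]>-65)&(Q[:,0]<60)&(Q[:,2]>30); Q=Q[k]; u,v=u[k],v[k]
for r in range(0,384,12):
    j=abs(v-r)<2
    if j.sum()>10: print(r,u[j].min(),u[j].max(),np.median(Q[j],0).round(1))
cv2.imwrite('pics/w3.png',im)
s,im,d,c=shot('scene'); hsv=cv2.cvtColor(im,cv2.COLOR_BGR2HSV)
m=(hsv[...,0]>3)&(hsv[...,0]<20)&(hsv[...,1]>150)&(d>0)
v,u=np.nonzero(m); P=np.array([toworld(s,c,a,b,d[b,a]) for a,b in zip(u,v)])
Q=np.c_[(P-O)@cx,(P-O)@cy,P[:,2]]*1e3; k=(abs(Q[:,1])<42)&(Q[:,0]>-65)&(Q[:,0]<60)&(Q[:,2]>30); Q=Q[k]
print('scene'); 
for lo in range(30,120,8):
    j=(Q[:,2]>=lo)&(Q[:,2]<lo+8)
    if j.any(): print(lo,j.sum(),np.median(Q[j],0).round(1))
E
```

```text
180 195 326 [-48.2   1.2  45. ]
192 193 328 [-45.    0.8  52.9]
204 192 329 [-41.9   1.1  60.4]
216 190 331 [-38.9   1.4  67.6]
228 189 333 [-36.1   1.3  74.5]
240 187 334 [-33.5   8.6  81.1]
252 185 336 [-30.8   0.5  87.4]
264 184 337 [-28.4  17.2  93.5]
276 182 339 [-26.1  18.3  99.3]
288 194 321 [-23.7  -0.6 104.8]
scene
30 3 [-49.  -12.1  36.5]
38 12 [-45.2  -2.5  43.9]
46 29 [-43.    3.2  49.4]
54 25 [-39.5  -3.8  58.2]
62 29 [-36.2  -0.1  66.4]
70 26 [-33.   -1.8  74.4]
78 34 [-29.7   3.5  81.8]
86 29 [-26.2  -3.9  89.8]
94 33 [-23.1  -2.8  98.3]
102 104 [-21.1   2.9 107.3]
110 15 [-20.9  -6.2 110.6]
```

View pics/w3.png

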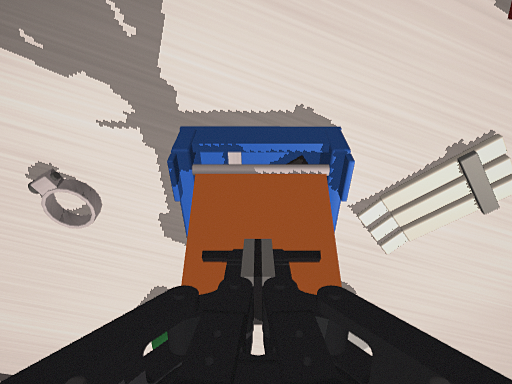

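The picture shows the fingertips at (258,240) overlapping the rib's lower edge at (262,256). The flap is only at about 1.17 rad, so the tips reach less far than I assumed. I'll measure where they really are in the tool frame.

```bash
python3 - <<'E'
from h import *
s,im,d,c=shot('wrist'); T=np.array(c['tool_from_camera']); f=192/np.tan(np.radians(c['fov_y'])/2)
print(T.round(4), c['cx'],c['cy'],f, s['wrist_force'])
for u,v in [(250,235),(250,241),(250,246),(250,255),(250,265),(266,246),(266,265),(258,246),(240,256),(210,256),(240,246),(244,246),(273,246)]:
    z=d[v,u]; p=np.array([(u-c['cx'])/f*z,(v-c['cy'])/f*z,z]); q=T[:3,:3]@p+T[:3,3]; w=toworld(s,c,u,v,z)-O
    print(u,v,im[v,u],z.round(4),(q*1e3).round(1),(np.array([w@cx,w@cy,w[2]])*1e3).round(1))
E
```

```text
[[ 1.000e+00  4.000e-04 -9.000e-04 -3.000e-04]
 [ 1.000e-03 -2.965e-01  9.550e-01 -1.565e-01]
 [ 1.000e-04 -9.550e-01 -2.965e-01  7.520e-02]
 [ 0.000e+00  0.000e+00  0.000e+00  1.000e+00]] 257.41174093708565 195.22811149233272 315.62199330040653 [2.59046177 0.66092584 5.5440882 ]
250 235 [ 35  75 151] 0.1717 [-4.5  1.   3.6] [-34.6  -4.7  78.4]
250 241 [76 78 83] 0.1488 [ -4.  -20.8  10.5] [-48.2  -4.1  96.8]
250 246 [75 78 82] 0.1442 [ -3.8 -25.7  10.3] [-49.7  -4.  101.5]
250 255 [75 78 82] 0.136 [ -3.6 -34.2  10.3] [-52.5  -3.8 109.5]
250 265 [77 79 84] 0.1272 [ -3.4 -43.3  10.6] [-55.8  -3.6 118. ]
266 246 [76 77 82] 0.1437 [  3.5 -26.1  10.5] [-50.    3.3 101.8]
266 265 [74 76 82] 0.1283 [  3.  -42.3  10.1] [-54.9   2.9 117.3]
258 246 [25 22 26] 0.1439 [ -0.2 -25.9  10.4] [-49.9  -0.4 101.6]
240 256 [27 24 26] 0.1422 [ -8.3 -28.8   6.9] [-47.5  -8.5 105.6]
210 256 [23 25 22] 0.1591 [-24.4 -13.6  -1.2] [-34.9 -24.6  93.8]
240 246 [ 34  77 153] 0.1683 [-9.8 -3.8 -0.6] [-32.3 -10.   84.3]
244 246 [81 79 75] 0.1428 [ -6.5 -26.9  10.9] [-50.7  -6.7 102.4]
273 246 [ 30  76 160] 0.1684 [ 7.8 -3.7 -0.6] [-32.2   7.6  84.2]
```

The visible fingertips end at tool y ≈ -20 mm, not +22 mm. The flap at 1.17 rad agrees with this, and so does the 7 N force along the flap, because the tips sit on the far side of the rib. So I'll use the measured tip position, back off and start the fold again below the rib.

```bash
sed -i 's/-\.022\*a-\.011\*n/-OH*a-.0105*n/; s/+\.022\*a+\.011\*/+OH*a+.0105*/; s/^import json,os/OH=-.0195/' h.py; grep -n OH h.py; python3 - <<'E'
from h import *
s,im,d,c=shot('wrist'); T=np.array(c['tool_from_camera']); f=192/np.tan(np.radians(c['fov_y'])/2)
for v in range(234,243):
    z=d[v,249:253].mean(); p=np.array([(250-c['cx'])/f*z,(v-c['cy'])/f*z,z]); q=T[:3,:3]@p+T[:3,3]; print(v,(q*1e3).round(1),im[v,250])
s=env.sense(); print(corner(s)); r0=R.from_rotvec(s['orientation'])
for t in [(-60,115,65),(-80,105,60),(-80,80,60)]: print(t,*rel(s['ee_pos'],r0,*pose(*t,1)))
E
```

```text
15:OH=-.0195
21:    X=sgn*cy; return C-OH*a-.0105*n, R.from_matrix(np.c_[X,a,np.cross(X,a)])
25:    C=s['ee_pos']+OH*a+.0105*(np.sin(p)*cx+np.cos(p)*ez)-O
234 [-4.5  1.9  3.9] [ 36  77 151]
235 [-4.5  0.8  3.8] [ 34  76 151]
236 [-4.5  0.8  3.2] [ 33  77 153]
237 [-4.5  0.2  2.8] [ 30  76 156]
238 [-4.5  0.   2.3] [ 48  78 145]
239 [ -4.  -17.7  10.1] [78 73 67]
240 [ -4.  -18.8  10. ] [77 81 83]
241 [ -4.  -20.7  10.4] [76 78 82]
242 [ -3.9 -21.2  10.2] [75 78 82]
[-28.   -0.2 102.5  70.9]
(-60, 115, 65) [ 0.0002 -0.0214  0.0241] [-5.9 -0.1 -0. ]
(-80, 105, 60) [ 0.0002 -0.0178  0.0444] [-10.9  -0.1  -0. ]
(-80, 80, 60) [0.0002 0.0058 0.0526] [-10.9  -0.1  -0. ]
```

move_arm(commands=[{"travel": [0.0002, -0.0107, 0.012], "rot": [-3, 0, 0], "fingers": 0}, {"travel": [0.0002, -0.0214, 0.0241], "rot": [-6, 0, 0], "fingers": 0}, {"travel": [0.0002, -0.0178, 0.0444], "rot": [-11, 0, 0], "fingers": 0}, {"travel": [0.0002, -0.0178, 0.0444], "rot": [-11, 0, 0], "fingers": 0}, {"travel": [0.0002, 0.0058, 0.0526], "rot": [-11, 0, 0], "fingers": 0}, {"travel": [0.0002, 0.0058, 0.0526], "rot": [-11, 0, 0], "fingers": 0}, {"travel": [0.0002, 0.0058, 0.0526], "rot": [-11, 0, 0], "fingers": 0}, {"travel": [0.0002, 0.0058, 0.0526], "rot": [-11, 0, 0], "fingers": 0}])

```text
clock: 4.7
ee_pos: [0.475, 0.0397, 0.0583]
orientation: [-1.337, -1.885, 1.088]
wrist_force: [-0.4, -0.5, 1.3]
opening: 0.001
```

```bash
sed -i 's/OH=-.0195/OH=-.018/' h.py; cat >> h.py <<'E'
def prof(name='scene',save=None):
    s,im,d,c=shot(name); hsv=cv2.cvtColor(im,cv2.COLOR_BGR2HSV)
    m=(hsv[...,0]>3)&(hsv[...,0]<20)&(hsv[...,1]>150)&(d>0); v,u=np.nonzero(m)
    P=np.array([toworld(s,c,a,b,d[b,a]) for a,b in zip(u,v)]); Q=np.c_[(P-O)@cx,(P-O)@cy,P[:,2]]*1e3
    Q=Q[(abs(Q[:,1])<42)&(Q[:,0]>-90)&(Q[:,0]<60)&(Q[:,2]>30)]
    w=np.linalg.svd((Q-Q.mean(0))[:,[0,2]],full_matrices=False)[2][0]
    print(name,len(Q),'mean',Q.mean(0).round(1),'angle',(np.arctan2(w[1],w[0])%np.pi).round(3),'max',Q.max(0).round(1))
    if save: cv2.imwrite(save,im)
E
python3 - <<'E'
from h import *
prof('scene'); prof('wrist','pics/w4.png')
arc(np.arange(1.58,.3,-.14),[60]*5+[63,67,71,75,80],r=44)
E
```

```text
scene 338 mean [-29.    0.3  85.4] angle 1.211 max [-19.2  41.1 112. ]
wrist 3169 mean [-43.6   2.1  56.3] angle 1.186 max [-24.6  41.2 100.1]
4.8 [-78.7   0.1  79.2  60. ] [0.4 0.2 0.3]
1.58 60 [-51.9  80. ] [-0.0001  0.0127 -0.0236] [ 0. -0. -0.]
1.44 60 [-45.7  79.8] [-0.0001  0.0159 -0.0288] [ 0. -0. -0.]
1.3 60 [-39.7  78.8] [-0.      0.0199 -0.0336] [ 0. -0. -0.]
1.16 60 [-33.8  76.9] [-0.      0.0244 -0.0377] [ 0. -0. -0.]
1.02 60 [-28.3  74.3] [-0.      0.0295 -0.0412] [ 0. -0. -0.]
0.88 63 [-23.1  70.9] [-0.      0.0344 -0.043 ] [ 3. -0. -0.]
0.74 67 [-18.5  66.8] [-0.      0.0394 -0.0438] [ 7. -0. -0.]
0.6 71 [-14.5  62.1] [-0.      0.0446 -0.0438] [11. -0. -0.]
0.46 75 [-11.2  56.9] [-0.      0.0497 -0.0429] [15. -0. -0.]
0.32 80 [-8.7 51.3] [-0.      0.0545 -0.0411] [20. -0. -0.]
```

View pics/w4.png

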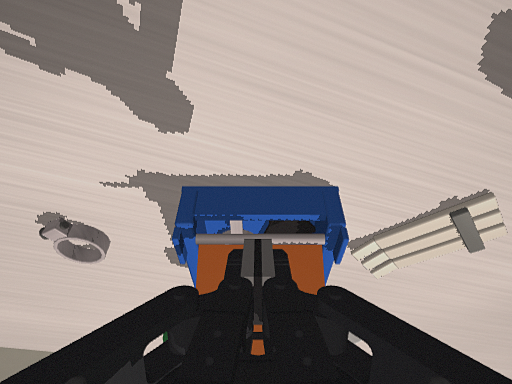

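The wrist view shows the fingertips at (258,240), clear of the flap and on its outer side. The flap has stayed at about 1.2 rad, held by hinge friction. Folding along the arc.

move_arm(commands=[{"travel": [0, 0.0127, -0.0236], "rot": [0, 0, 0], "fingers": 0}, {"travel": [0, 0.0159, -0.0288], "rot": [0, 0, 0], "fingers": 0}, {"travel": [0, 0.0199, -0.0336], "rot": [0, 0, 0], "fingers": 0}, {"travel": [0, 0.0244, -0.0377], "rot": [0, 0, 0], "fingers": 0}, {"travel": [0, 0.0295, -0.0412], "rot": [0, 0, 0], "fingers": 0}, {"travel": [0, 0.0344, -0.043], "rot": [3, 0, 0], "fingers": 0}, {"travel": [0, 0.0394, -0.0438], "rot": [7, 0, 0], "fingers": 0}, {"travel": [0, 0.0446, -0.0438], "rot": [11, 0, 0], "fingers": 0}, {"travel": [0, 0.0446, -0.0438], "rot": [11, 0, 0], "fingers": 0}, {"travel": [0, 0.0446, -0.0438], "rot": [11, 0, 0], "fingers": 0}])

```text
clock: 5.8
ee_pos: [0.5312, 0.0598, 0.0402]
orientation: [-1.228, -1.732, 1.235]
wrist_force: [0.6, 0.1, 0.7]
opening: -0.0
```

```bash
python3 - <<'E'
from h import *
prof('scene'); prof('wrist','pics/w5.png')
arc([.48,.36,.24,.14,.07,0.0],[76,81,86,90,90,90],r=44)
E
```

```text
scene 790 mean [-7.8  0.3 60.9] angle 0.478 max [32.7 41.8 76. ]
wrist 11292 mean [-29.8   1.4  49.1] angle 0.501 max [ 19.8  41.2 101. ]
5.9 [-16.    0.3  60.7  71. ] [-0.9  0.3 -0.3]
0.48 76 [-11.7  57.6] [-0.0003  0.0033 -0.0015] [ 5.  -0.1  0. ]
0.36 81 [-9.3 52.9] [-0.0003  0.0074 -0.0007] [10.  -0.1  0. ]
0.24 86 [-7.6 47.9] [-0.0003  0.0115  0.0006] [15.  -0.1  0. ]
0.14 90 [-6.6 43.6] [-0.0003  0.0148  0.002 ] [19.  -0.1  0. ]
0.07 90 [-6.2 40.6] [-0.0003  0.0178  0.0026] [19.  -0.1  0. ]
0.0 90 [-6.  37.5] [-0.0003  0.0208  0.0034] [19.  -0.1  0. ]
```

View pics/w5.png

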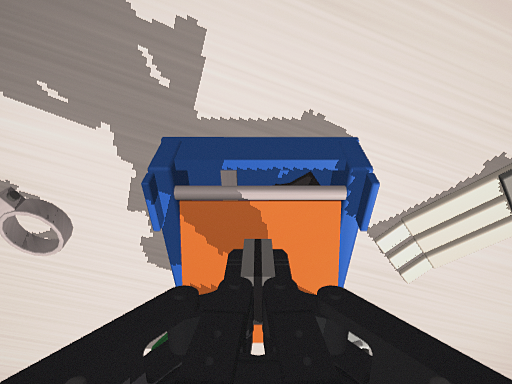

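The picture shows the tips at (258,240) on the orange face between the hinge pin (260,192) and the rib, which the gripper hides. The fitted flap angle is about 0.5 rad, as planned. Pressing down to flat.

move_arm(commands=[{"travel": [-0.0003, 0.0033, -0.0015], "rot": [5, 0, 0], "fingers": 0}, {"travel": [-0.0003, 0.0074, -0.0007], "rot": [10, 0, 0], "fingers": 0}, {"travel": [-0.0003, 0.0115, 0.0006], "rot": [15, 0, 0], "fingers": 0}, {"travel": [-0.0003, 0.0148, 0.002], "rot": [19, 0, 0], "fingers": 0}, {"travel": [-0.0003, 0.0178, 0.0026], "rot": [19, 0, 0], "fingers": 0}, {"travel": [-0.0003, 0.0195, 0.003], "rot": [19, 0, 0], "fingers": 0}, {"travel": [-0.0003, 0.0195, 0.003], "rot": [19, 0, 0], "fingers": 0}, {"travel": [-0.0003, 0.0195, 0.003], "rot": [19, 0, 0], "fingers": 0}])

```text
clock: 6.7
ee_pos: [0.535, 0.0605, 0.0219]
orientation: [-1.033, -1.456, 1.45]
wrist_force: [2.3, 1.6, 3.8]
opening: -0.0
```

```bash
cat >> h.py <<'E'
def flat():
    s,im,d,c=shot('scene'); hsv=cv2.cvtColor(im,cv2.COLOR_BGR2HSV)
    m=(hsv[...,0]>3)&(hsv[...,0]<20)&(hsv[...,1]>150)&(d>0); v,u=np.nonzero(m)
    P=np.array([toworld(s,c,a,b,d[b,a]) for a,b in zip(u,v)]); Q=np.c_[(P-O)@cx,(P-O)@cy,P[:,2]]*1e3
    Q=Q[(abs(Q[:,1])<42)&(Q[:,0]>-60)&(Q[:,0]<60)]
    for lo in range(-60,50,12):
        j=(Q[:,0]>=lo)&(Q[:,0]<lo+12)
        if j.sum()>3: print(lo,j.sum(),np.median(Q[j],0).round(1))
    print('x range',np.percentile(Q[:,0],[1,99]).round(1))
E
python3 - <<'E'
from h import *
flat()
arc([.0,-.02],[90,90],r=44)
E
```

```text
-36 85 [-27.7 -15.5  35.6]
-24 155 [-17.7 -13.2  35. ]
-12 246 [-5.6  2.1 34.3]
0 225 [ 7.8  1.1 34.4]
12 239 [18.   1.3 32.9]
24 65 [25.4 -0.4 32.5]
36 6 [ 42.   36.6 335.2]
x range [-32.   33.3]
6.75 [-5.1 -0.2 39.9 89.8] [3.4 1.4 3.9]
0.0 90 [-6.  37.5] [0.0002 0.0024 0.001 ] [ 0.2 -0.1  0. ]
-0.02 90 [-6.  36.6] [0.0002 0.0032 0.001 ] [ 0.2 -0.1  0. ]
```

The flap is down at about -0.05 rad, near its lower stop, with 4 N of upward force. I'll ease up 1.5 mm and push along towards the rib and lip.

move_arm(commands=[{"travel": [0, -0.0015, -0.001], "rot": [0, 0, 0], "fingers": 0}, {"travel": [0, -0.0015, -0.003], "rot": [0, 0, 0], "fingers": 0}, {"travel": [0, -0.0015, -0.005], "rot": [0, 0, 0], "fingers": 0}, {"travel": [0, -0.0015, -0.007], "rot": [0, 0, 0], "fingers": 0}, {"travel": [0, -0.0015, -0.009], "rot": [0, 0, 0], "fingers": 0}, {"travel": [0, -0.0015, -0.011], "rot": [0, 0, 0], "fingers": 0}, {"travel": [0, -0.0015, -0.013], "rot": [0, 0, 0], "fingers": 0}, {"travel": [0, -0.0015, -0.015], "rot": [0, 0, 0], "fingers": 0}, {"travel": [0, -0.0015, -0.015], "rot": [0, 0, 0], "fingers": 0}])

```text
clock: 7.65
ee_pos: [0.549, 0.0655, 0.0226]
orientation: [-1.03, -1.452, 1.453]
wrist_force: [-1.5, -0.1, -0.2]
opening: -0.003
```

```bash
python3 - <<'E'
from h import *
flat(); s=env.sense(); print(corner(s),s['wrist_force'],[s['wrist_force']@cx])
s,im,d,c=shot('wrist'); s2,im2,d,c=shot('scene')
cv2.imwrite('pics/w6.png',np.hstack([cv2.resize(im[110:310,140:380],(400,333)),cv2.resize(im2[150:283,200:360],(400,333))]))
E
```

```text
-24 45 [-14.2 -22.8  35.9]
-12 147 [ -5.7 -13.7  35.7]
0 178 [ 5.2  9.5 36.1]
12 259 [17.1  2.3 35.3]
24 88 [26.2 -0.5 35.3]
x range [-17.5  33.2]
[ 9.9 -0.1 40.6 90. ] [-3.02940162 -0.83602815  0.12759305] [np.float64(-3.135285078501867)]
```

View pics/w6.png

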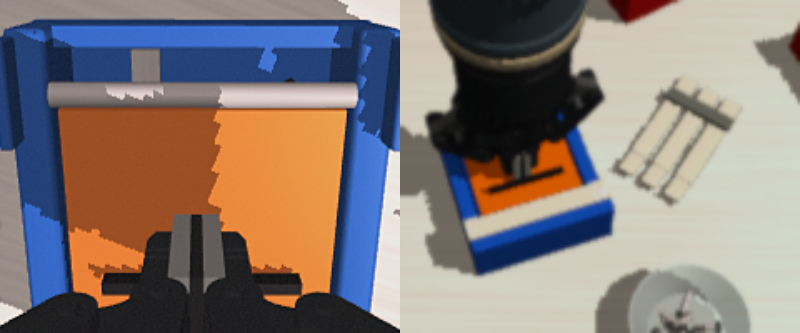

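The fingers are behind the rib and the flap is flat, with its edge just short of the lip. In the right half, the rib is at (525,180) and the lip at (540,210). The 3 N reaction shows the push has begun. Continuing.

move_arm(commands=[{"travel": [0, 0.0008, -0.0015], "rot": [0, 0, 0], "fingers": 0}, {"travel": [0, 0.0008, -0.003], "rot": [0, 0, 0], "fingers": 0}, {"travel": [0, 0.0008, -0.0045], "rot": [0, 0, 0], "fingers": 0}, {"travel": [0, 0.0008, -0.006], "rot": [0, 0, 0], "fingers": 0}, {"travel": [0, 0.0008, -0.0075], "rot": [0, 0, 0], "fingers": 0}, {"travel": [0, 0.0008, -0.009], "rot": [0, 0, 0], "fingers": 0}, {"travel": [0, 0.0008, -0.0105], "rot": [0, 0, 0], "fingers": 0}, {"travel": [0, 0.0008, -0.012], "rot": [0, 0, 0], "fingers": 0}, {"travel": [0, 0.0008, -0.012], "rot": [0, 0, 0], "fingers": 0}])

```text
clock: 8.7
ee_pos: [0.5588, 0.069, 0.0213]
orientation: [-1.028, -1.45, 1.455]
wrist_force: [-10.8, -3.8, 2.8]
opening: -0.001
```

```bash
python3 - <<'E'
from h import *
flat(); s=env.sense(); print(s['clock'],corner(s),s['wrist_force'],[s['wrist_force']@cx])
E
```

```text
-12 48 [ -2.4 -18.3  35. ]
0 150 [  6.4 -13.7  34.6]
12 219 [19.8  8.8 34.8]
24 71 [25.9 -0.7 33.9]
x range [-5.3 33.3]
8.75 [20.4 -0.1 39.3 90.2] [-9.64714476 -4.08587321  2.56454879] [np.float64(-10.456003026809695)]
```

```bash
python3 - <<'E'
from h import *
s,im,d,c=shot('wrist'); hsv=cv2.cvtColor(im,cv2.COLOR_BGR2HSV)
for u in (215,235,285):
    w=[toworld(s,c,u,v,d[v,u])-O for v in range(150,250)]
    o=[(v,hsv[v,u]) for v in range(150,250)]
    X=np.array([[p@cx,p[2]] for p in w])*1e3
    pin=[(i+150,X[i].round(1),hsv[i+150,u]) for i in range(100) if hsv[i+150,u,1]<60 and X[i,1]>30 and X[i,0]<-10]
    print(u,[ (a,b) for a,b,_ in pin][:1],[(a,b) for a,b,_ in pin][-1:],max(pin,key=lambda t:t[1][1])[:2] if pin else None)
    og=[(v,X[v-150].round(1)) for v in range(150,250) if 3<hsv[v,u,0]<20 and hsv[v,u,1]>150 and X[v-150,1]>25]; print('  orange',og[0],og[-1])
s2,im2,d2,c2=shot('scene')
cv2.imwrite('pics/w7.png',np.hstack([cv2.resize(im[110:310,140:380],(400,333)),cv2.resize(im2[150:283,200:360],(400,333))]))
E
```

```text
215 [(159, array([-38.7,  36.7]))] [(173, array([-32.5,  38.2]))] (168, array([-35.3,  40.4]))
  orange (175, array([-31. ,  35.6])) (249, array([ 7.1, 35.2]))
235 [(159, array([-38.4,  35.1]))] [(173, array([-32.7,  38.9]))] (171, array([-33.9,  40.2]))
  orange (175, array([-31.2,  36.4])) (248, array([ 7. , 34.3]))
285 [(159, array([-38.5,  35.7]))] [(173, array([-32.9,  39.8]))] (167, array([-35.8,  40.6]))
  orange (175, array([-30.8,  35. ])) (249, array([ 7.1, 35.2]))
```

View pics/w7.png

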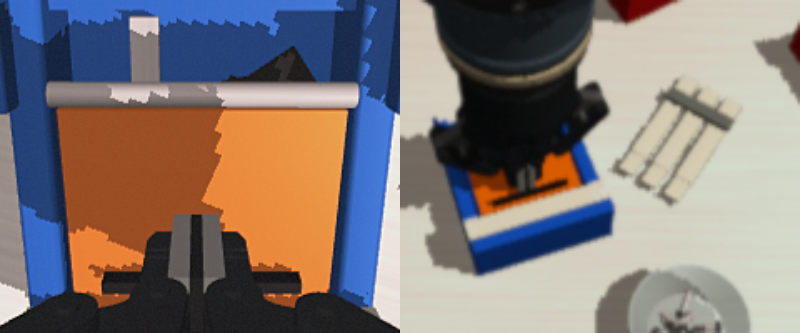

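The left half shows the hinge pin moved along to case x ≈ -35.6, which is about 14 mm of slide. The right half shows the flap's edge under the lip at (540,210). The force rose to 10 N, so it is near the stop. Pushing a little further to be sure.

move_arm(commands=[{"travel": [0, 0, -0.001], "rot": [0, 0, 0], "fingers": 0}, {"travel": [0, 0, -0.002], "rot": [0, 0, 0], "fingers": 0}, {"travel": [0, 0, -0.003], "rot": [0, 0, 0], "fingers": 0}, {"travel": [0, 0, -0.003], "rot": [0, 0, 0], "fingers": 0}])

```text
clock: 9.25
ee_pos: [0.5591, 0.0692, 0.0206]
orientation: [-1.025, -1.445, 1.457]
wrist_force: [-23.4, -9.0, 9.9]
opening: 0.002
```

```bash
cat >> h.py <<'E'
def pin():
    s,im,d,c=shot('wrist'); hsv=cv2.cvtColor(im,cv2.COLOR_BGR2HSV); r=[]
    for u in (205,215,225,235,285,295):
        X=[]
        for v in range(60,300):
            p=toworld(s,c,u,v,d[v,u])-O
            if hsv[v,u,1]<60 and p[2]>.030 and p[2]<.045 and -.055<p@cx<-.01 and abs(p@cy)<.038: X.append(p@cx*1e3)
        if X: r.append((min(X)+max(X))/2)
    print('pin x',np.round(r,1))
E
python3 - <<'E'
from h import *
pin(); s=env.sense(); print(s['clock'],corner(s),s['wrist_force'],[s['wrist_force']@cx])
E
```

```text
pin x [-35.3 -35.5 -35.2 -35.3 -35.3 -35.5]
9.3 [20.8  0.  38.6 90.5] [-23.97224429  -9.45855526   9.88216624] [np.float64(-25.752081816904102)]
```

The force is 25 N with only 0.4 mm more travel, so the slide is on its stop. Unloading gently, then lifting straight off.

move_arm(commands=[{"travel": [0, -0.001, 0.0015], "rot": [0, 0, 0], "fingers": 0}, {"travel": [0, -0.0025, 0.003], "rot": [0, 0, 0], "fingers": 0}, {"travel": [0, -0.005, 0.004], "rot": [0, 0, 0], "fingers": 0}, {"travel": [0, -0.008, 0.005], "rot": [0, 0, 0], "fingers": 0}, {"travel": [0, -0.015, 0.007], "rot": [0, 0, 0], "fingers": 0}, {"travel": [0, -0.03, 0.012], "rot": [0, 0, 0], "fingers": 0}, {"travel": [0, -0.06, 0.03], "rot": [0, 0, 0], "fingers": 0}, {"travel": [0, -0.1, 0.05], "rot": [0, 0, 0], "fingers": 0}, {"travel": [0, -0.12, 0.07], "rot": [0, 0, 0], "fingers": 0}, {"travel": [0, -0.12, 0.07], "rot": [0, 0, 0], "fingers": 0}, {"travel": [0, -0.12, 0.07], "rot": [0, 0, 0], "fingers": 0}])

```text
clock: 10.4
ee_pos: [0.4976, 0.0473, 0.1433]
orientation: [-1.032, -1.454, 1.452]
wrist_force: [1.4, -0.1, -0.8]
opening: 0.002
```

```bash
python3 - <<'E'
from h import *
flat(); pin(); prof('wrist'); s=env.sense(); print(s['clock'],corner(s),s['wrist_force'])
s,im,d,c=shot('wrist'); s2,im2,d2,c2=shot('scene')
cv2.imwrite('pics/w8.png',np.hstack([cv2.resize(im,(444,333)),cv2.resize(im2[160:270,200:317],(354,333))]))
E
```

```text
-36 130 [-27.8   1.   37.3]
-24 212 [-17.9   0.7  37.9]
-12 219 [-6.   0.1 38.6]
0 225 [ 6.1  0.9 39.2]
12 218 [19.9  1.5 40.8]
24 137 [27.6  0.2 40.4]
x range [-31.1  30.7]
pin x [-36.2 -35.7 -35.7 -35.6 -35.6]
wrist 3562 mean [-10.4   2.   39.7] angle 3.015 max [ 35.1  40.9 198.7]
10.55 [-45.   -0.  159.5  90.1] [-0.5864763   0.05317666 -0.61779475]
```

View pics/w8.png

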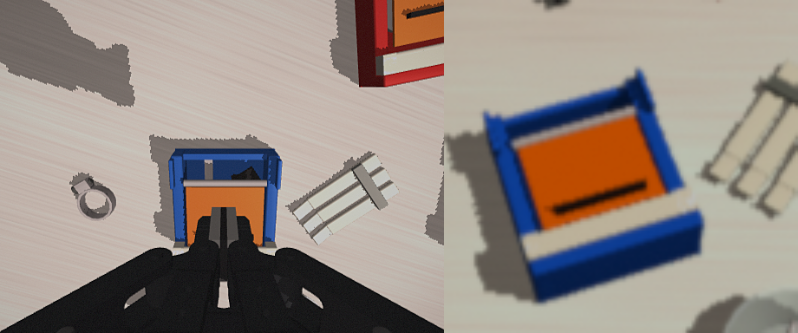

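The right half (scene) shows the flap closed, with its far edge under the white lip at (615,220), the rib at (600,197) and the arm clear. The slope is about 0.06 rad, which is resting up against the lip. Last check: the rib-to-lip gap, which doesn't depend on absolute calibration. It should be about 11 mm from rib centre to lip edge at full slide.

```bash
python3 - <<'E'
from h import *
for n in ['scene','top']:
    s,im,d,c=shot(n); f=192/np.tan(np.radians(c['fov_y'])/2); r=R.from_rotvec(c['attitude'])
    xs=np.arange(5,60,1.); acc=0
    for y in range(-24,25,4):
        P=np.array([O+cx*x/1e3+cy*y/1e3+ez*.0465 for x in xs]); q=r.inv().apply(P-c['xyz'])
        u=(q[:,0]/q[:,2]*f+c['cx']).astype(np.float32); v=(q[:,1]/q[:,2]*f+c['cy']).astype(np.float32)
        acc=acc+cv2.remap(im,u[None],v[None],cv2.INTER_LINEAR)[0].astype(float)/13
    print(n); print([(int(x),*a.round().astype(int)[[0,2]]) for x,a in zip(xs,acc)])
s=env.sense(); print(s['clock'])
E
```

```text
scene
[(5, np.int64(0), np.int64(190)), (6, np.int64(0), np.int64(190)), (7, np.int64(0), np.int64(190)), (8, np.int64(0), np.int64(190)), (9, np.int64(0), np.int64(190)), (10, np.int64(0), np.int64(190)), (11, np.int64(0), np.int64(190)), (12, np.int64(0), np.int64(190)), (13, np.int64(0), np.int64(190)), (14, np.int64(0), np.int64(190)), (15, np.int64(0), np.int64(190)), (16, np.int64(0), np.int64(188)), (17, np.int64(0), np.int64(185)), (18, np.int64(0), np.int64(174)), (19, np.int64(1), np.int64(151)), (20, np.int64(3), np.int64(119)), (21, np.int64(6), np.int64(81)), (22, np.int64(9), np.int64(48)), (23, np.int64(10), np.int64(29)), (24, np.int64(9), np.int64(27)), (25, np.int64(7), np.int64(44)), (26, np.int64(4), np.int64(78)), (27, np.int64(1), np.int64(117)), (28, np.int64(0), np.int64(150)), (29, np.int64(0), np.int64(172)), (30, np.int64(0), np.int64(184)), (31, np.int64(4), np.int64(187)), (32, np.int64(16), np.int64(184)), (33, np.int64(43), np.int64(178)), (34, np.int64(80), np.int64(176)), (35, np.int64(113), np.int64(176)), (36, np.int64(135), np.int64(179)), (37, np.
[... 1986 characters left out ...]
np.int64(48)), (40, np.int64(58), np.int64(48)), (41, np.int64(58), np.int64(48)), (42, np.int64(58), np.int64(48)), (43, np.int64(57), np.int64(47)), (44, np.int64(55), np.int64(45)), (45, np.int64(55), np.int64(45)), (46, np.int64(57), np.int64(47)), (47, np.int64(60), np.int64(50)), (48, np.int64(61), np.int64(51)), (49, np.int64(60), np.int64(50)), (50, np.int64(58), np.int64(49)), (51, np.int64(57), np.int64(47)), (52, np.int64(57), np.int64(48)), (53, np.int64(58), np.int64(48)), (54, np.int64(58), np.int64(48)), (55, np.int64(58), np.int64(48)), (56, np.int64(57), np.int64(47)), (57, np.int64(57), np.int64(47)), (58, np.int64(56), np.int64(46)), (59, np.int64(55), np.int64(46))]
10.75
```

The rib centre reads 23.6 and the lip edge about 34, a gap of about 10.4 mm. That means full slide, and the flap hasn't crept back after release. Handing in.

```bash
python3 -c "
from h import *
flat(); print(env.sense()['wrist_force'].round(1)); print(env.sign_off())"
```

```text
-36 128 [-27.8   0.9  37.4]
-24 212 [-18.2   1.2  37.9]
-12 217 [-6.2  0.1 38.6]
0 226 [ 5.9  1.  39.3]
12 220 [20.   0.5 40.8]
24 137 [27.7  0.8 40.5]
x range [-31.2  30.8]
[ 0.4 -0.8  0.2]
the job is handed in; nothing more can be done
None
```

The blue case is shut: the flap is folded over and its free edge sits fully under the white lip. It stayed there after I let go and drew back. I handed the job in about 11 s into the 38 s limit; no verdict was reported.

**What I did:** with the shut fingertips on the flap's outer face, I folded the flap over and pressed it flat. I then pushed the rib towards the lip until the slide met its stop (25 N, only 0.4 mm more travel) and lifted clear. The gripper stayed closed throughout, and I saw no bystander touched or moved. I did not measure their positions again at the end.

**Last checks:**
- **Flap angle:** about 0.06 rad, resting up under the lip, and unchanged between two looks about 0.3 s apart.
- **Slide:** the gap from rib to lip was about 10.4 mm, against about 11.4 mm expected at full slide, so it is at full slide.
- **Robot:** wrist force about 0 N, with nothing touched.

**What failed or disagreed:**
- **Fingertip position:** the wrist camera showed the tips about 18–20 mm behind the TCP, not 22 mm ahead as `env.finger_overhang` says. The first fold attempt therefore caught on the far side of the rib, still on the outer face, at about 7 N. I backed off and repeated it with the measured value.
- **Hinge pin reading:** the pin gave about 14.4 mm of slide against the 16 mm stop. That is within the 2 mm calibration, but less than the rib gap and the hard stop suggest.
- **Top camera:** its last view of the case was blocked by the arm, so it confirmed nothing.

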